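# Proof-load a soldered lug on the spring pull tester

### The job

Proof-load the freshly soldered brass plate on the blue spring pull tester: take the plate by its soldered lug, lower its keyhole over the headed stud of the tester's slide and draw it back so that the narrow slot runs in under the stud's head. Keep pulling by the lug, along the tester, until the red pointer stands in the green band of the scale - never beyond the red line, which would overload the joint - and finish while still holding it there, without letting go. Leave the matchbox, pliers, charcoal block and red tin as they lie.

Things in the scene. Friction and masses are not known exactly. Their poses are not given: they have to be found in the camera images.
- plate: loose brass test plate, 115 (x) x 44 (y) x 4 mm, 0.14 kg, flat on the soldering board. Origin: centre of its underside; x points from the lug end to the keyhole end, z up. Keyhole: round 28 mm hole centred at x +17 mm; from it a slot 11 mm wide runs to +x with a round end (end centre at x +42.5 mm)
- plate_hole (a point): centre of the plate's round hole, at the level of its underside (axes as the plate)
- plate_seat (a point): point of the slot where the axis of the stud's neck lies when the plate is drawn fully back on it: 44.5 mm to +x of the plate's origin, at the level of the underside
- plate_lug (a point): centre of the upright brass lug soldered on the plate, 41 mm to -x of the plate's origin, 24 mm above its underside; the lug is 24 (x) x 12 (y) x 40 mm tall (4 to 44 mm above the underside); pinch it across its 12 mm from above. Axes as the plate
- board: fixed dark soldering fire board, 131 x 235 x 22 mm, on the table; origin at the centre of its underside. The plate lies on its top
- tester: spring pull tester, fixed: blue base 215 (x) x 92 mm (y), aluminium spring barrel on its +x half (top 44 mm above the table), steel slide on a rail in front of it, pulled along the tester's own -x. Origin: centre of the base at table level. White scale (top 44 mm high) on its +y side, ticks every 5 mm from rest. The stud is its highest part
- stud: headed stud on the slide's flat top (46 x 48 mm, 48 mm above the table; the plate slides on it), moving with the slide. Origin: on its axis at the level of the slide's top, 18 mm to -x of the tester's origin at rest; axes as the tester. Neck 7 mm diameter; dark head 18 mm diameter, its underside 7.5 mm and its top 14 mm above the slide's top
- slide (a joint): travel of the slide along the tester's -x, m: 0 at rest, stop at 0.060. A spring always draws it back: about 2.7 N at rest, 9.9 N at 40 mm (180 N/m). The red pointer on the slide shows it on the scale: green band 0.036 to 0.044, far edge of the red line 0.053
- matchbox: loose matchbox, 36 x 55 x 15 mm, origin at the centre of its underside; not to be disturbed
- pliers: loose flat-nose pliers with red grips, 48 x 135 x 12 mm, origin at the centre of the underside; not to be disturbed
- charcoal: loose black charcoal block, 52 x 77 x 26 mm, origin at the centre of its underside; not to be disturbed
- tin: loose red lidded tin, 89 x 121 x 35 mm, origin at the centre of its underside; not to be disturbed
Things that resemble listed ones, but are neither listed nor needed, are in the scene too. There is more than one size of the plate; the job needs the larger.

How it is judged (in metres and radians):
On the way:
1. the plate is hooked on: the stud's neck at the end of the slot, the plate between the slide's top and the stud's head (horizontal distance between plate_seat and stud below 0.005 m and z of plate_seat in the frame of stud between -0.003 and 0.005 m), for 0.1 s.
At the end, for the whole second after the job is handed in: slide held still 36 to 44 mm out (pointer in the green band) by the fingers pinching the plate; stud's neck within 5 mm of the slot's end and under the head; plate pulls the stud with over 5 N; fingers not on the stud; bystanders within 25 mm (all of step 1 and value of joint slide between 0.036 and 0.044 m and velocity of joint slide between -0.01 and 0.01 m/s and contact force between plate and stud above 5 N and contact force between the fingers and plate above 3 N and contact force between the fingers and stud below 1 N); the arm keeps its last pose, push and grip.
It fails at once if the slide is pulled beyond the red line (overload) (value of joint slide above 0.053 m).
It fails at once if the matchbox, pliers, charcoal block or tin is shifted by more than 25 mm (distance of any of matchbox, pliers, charcoal, tin from where it was at the start of the episode above 0.025 m).
It also fails if it takes over 48 s, if anything falls off the work surface, if the arm or the gripper's body presses on something with over 40 N, if the wrist force passes 120 N, or if a joint passes its speed limit or range.

### The arm

A 6-joint arm with a two-finger parallel gripper is mounted at the origin on a cart in front of the work surface, level with it; the furniture and walls round the work are solid. World frame = base frame: x ahead of the robot, y to its left, z up, the work surface at z = 0. Lengths are in mm, angles in rad, forces in N, time in s.
With the tool pointing down it reaches from about 275 to 750 mm from the base axis. Payload 10.2 kg.
Tool frame: the origin (TCP) lies between the finger pads; the fingertips stand 11 mm ahead of it and the grasp point (between the pads) lies 8 mm behind it; z points along the fingers, y is the line along which they close (so a half turn about z gives the same grasp; the last joint's range is limited). The gripper opens to 85 mm and grips with 20 to 120 N. Pads are 22 mm wide; open, the fingers measure 114 mm over their backs; the gripper's body (76 mm by 85 mm) begins 54 mm behind the grasp point. The pads swing forward as they close: fully open they stand 13 mm farther back than shut.
Start: joints at [0.991, 0.313, 1.498, -0, 1.331, -0.223], TCP at [183.384, 491.937, 242.294] pointing down, gripper open.
Joint ranges: [-2.94, 2.94], [-0.97, 2.17], [0.19, 2.56], [-1.23, 4.37], [0.02, 3.11], [-2.88, 2.88]. Speed limits (rad/s): [2.39, 2.39, 3.01, 3.14, 3.14, 3.14].

### API

Orientations are given as a unit quaternion [w, x, y, z].
In Python, from rig import sense, eyes, finish_job gives the robot as it stands.
- The arm moves only by the shell command python3 -m jog 'ROWS' [FORCE]. ROWS is JSON, a list of rows, each a list of 7 numbers: the shift along the tool's x, y, z in m, then the turn, a rotation vector about the tool's x, y, z in rad, then the finger opening in m, from 0 to 0.0854. In form: [[dx, dy, dz, rx, ry, rz, gripper], ...]. A call has 1 to 5 rows; each row shifts and turns the commanded pose from where the row before left it, along the tool's axes as they then stand; what a row does not reach is not made up. A row lasts 1/10 s, in which the tool goes at most 50 mm and 8.59 degrees, less where a joint would pass 70% of its speed; a pose out of reach is approached as far as the arm can. A call is refused whole if a number of a shift passes 0.05 or a number of a turn 0.15, either way. A call with a gripper value outside its range is refused whole. The fingers move at their own pace and stop on an object; FORCE is the grip in N (left out, the last holds). Time passes only in rows, so rows that do not move let the fingers close. It gives the time, the measured TCP pose, the force, the opening and the grip force at its end, in the units of the state.
- sense(): the state, without advancing time (a new reading comes with each control period).
- eyes.capture(name): name is "side" or "top" or "wrist"; returns the picture (420x560x3 uint8, red, green, blue); there is no depth.
- eyes.calibration(name): a dict with "fx", "fy", "cx", "cy" (pixels), "cam_to_world" (4x4, takes a point from camera to world coordinates); the wrist camera has in their place "mount" (4x4, takes a point from camera to tool coordinates, whose origin is the TCP and whose axes are the flange's). Camera axes: x right, y down, z forward; pixel columns grow to the right and rows downward; lengths in mm; the calibration is good to about 2 mm. A picture is of the moment at which its call begins: read the wrist's pose just before it. calibration takes no time and is no camera call.
- finish_job(): hands the job in; it is judged then, once.
The state is a dict: "time_s": time; "joints": joint angles; "dq": joint speeds; "tau": joint torques, N m; "eef_pos": TCP position; "ee_rot": TCP orientation; "force": force on the tool from outside, world axes, zero at the start; "wrist_torque": the same for the moment, N m; "grip_width": opening from 0.0 (shut) to 1.0 (fully open); "grip_force": force on a finger pad.
Only numpy, scipy, OpenCV 4.12 (cv2) and the standard library are available. Lean on these libraries where they do the work, as an engineer would, in place of code of your own. Each camera call takes 0.05 s, during which the arm holds its last target. There are 200 camera calls.

## Working session

There is one attempt and no reset: what is moved stays moved. The work goes in short steps, Python scripts to look and compute and a shell command to move; the robot and the scene stay as the last step left them, time stands still between calls to the robot, and variables do not carry over. Pictures are saved under pics/ and viewed, at most 10 in all, crops included, and the job is handed in when it is done.

```bash
mkdir -p pics; ls
python3 - <<'E'
from rig import sense, eyes
import cv2,numpy as np
s=sense();print(s)
for n in("top","side"):
    cv2.imwrite(f"pics/{n}0.png",eyes.capture(n)[:,:,::-1]);c=eyes.calibration(n);print(n,c)
print(eyes.calibration("wrist"))
E
```

```text
pics
{'time_s': 0.0, 'joints': array([ 9.90570977e-01,  3.13431428e-01,  1.49843664e+00, -7.49674773e-07,
        1.33099893e+00, -2.23400332e-01]), 'dq': array([ 0.0011424 ,  0.00029679, -0.00257483,  0.00022495, -0.00100739,
        0.00072218]), 'tau': array([ 1.58548746e-04, -4.12265396e+01, -2.59740740e+01, -1.56199385e-04,
        4.16933544e-03, -6.40763687e-06]), 'eef_pos': array([183.25790293, 491.71738562, 241.74473774]), 'ee_rot': array([-2.48854082e-04,  1.77467381e-01,  9.84126477e-01, -5.86563936e-04]), 'force': array([-0.04019252, -0.38940632,  0.51387171]), 'wrist_torque': array([0.00825987, 0.0001119 , 0.03849223]), 'grip_force': 0.0, 'grip_width': 0.9948408057819342}
top {'fx': 472.7683404484411, 'fy': 472.7683404484411, 'cx': 276.52108787600156, 'cy': 210.2409481975045, 'cam_to_world': array([[-9.55705328e-03, -9.97654997e-01,  6.77729289e-02,
         4.75881461e+02],
       [-9.99675662e-01,  1.11324004e-02,  2.29050359e-02,
        -4.91157838e+01],
       [-2.36057989e-02, -6.75320429e-02, -9.97437812e-01,
         1.15710168e+03],
       [ 0.00000000e+00,  0.0
[... 278 characters left out ...]
3.72844842e-02, -5.08066631e-01,  8.60510410e-01,
        -1.01849984e+03],
       [ 2.74158087e-03, -8.61157912e-01, -5.08330143e-01,
         6.51454488e+02],
       [ 0.00000000e+00,  0.00000000e+00,  0.00000000e+00,
         1.00000000e+00]])}
{'fx': 318.7825308661721, 'fy': 318.7825308661721, 'cx': 286.1825362157114, 'cy': 205.46562908446123, 'mount': array([[-1.34947391e-03, -9.56424764e-01, -2.91975767e-01,
         7.50169096e+01],
       [ 9.99999087e-01, -1.31075250e-03, -3.28234506e-04,
        -1.24875165e+00],
       [-6.87763584e-05, -2.91975944e-01,  9.56425660e-01,
        -1.30815362e+02],
       [ 0.00000000e+00,  0.00000000e+00,  0.00000000e+00,
         1.00000000e+00]])}
```

View pics/top0.png

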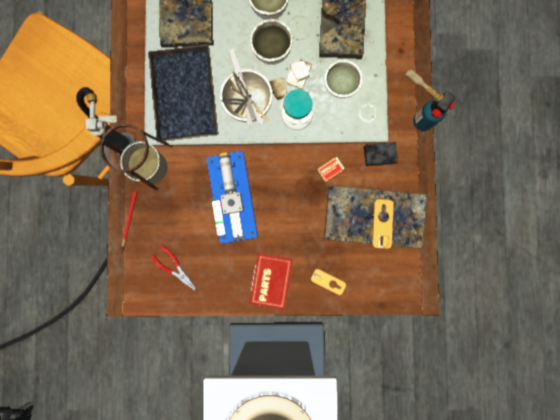

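View pics/side0.png

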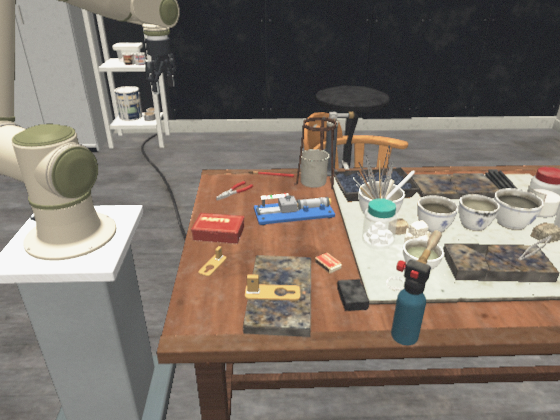

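The top view shows two keyhole plates. The one at (383,222) lies on the dark board and looks longer, with its hole at (383,210) and lug at (383,238). The other, at (328,281), is smaller and lies on the bare table. The description ("on the soldering board, larger") fits the first, and I'll check its size. The tester is at (232,197) with its stud at (231,203). The tin is at (271,281), pliers at (175,268), matchbox at (330,169) and charcoal at (380,154).

```bash
cat > h.py <<'E'
import numpy as np,cv2
from rig import sense,eyes
from scipy.spatial.transform import Rotation as R
def pose():
    s=sense();q=s["ee_rot"];T=np.eye(4);T[:3,:3]=R.from_quat([q[1],q[2],q[3],q[0]]).as_matrix();T[:3,3]=s["eef_pos"];return T
def shot(n):
    T=pose();im=eyes.capture(n);c=eyes.calibration(n)
    M=T@c["mount"] if n=="wrist" else c["cam_to_world"]
    return im,c,M
def ray(c,M,uv,z):
    uv=np.atleast_2d(np.asarray(uv,float));d=np.c_[(uv[:,0]-c["cx"])/c["fx"],(uv[:,1]-c["cy"])/c["fy"],np.ones(len(uv))]@M[:3,:3].T
    o=M[:3,3];return o+d*((z-o[2])/d[:,2])[:,None]
def proj(c,M,P):
    p=(np.atleast_2d(P)-M[:3,3])@M[:3,:3];return np.c_[p[:,0]/p[:,2]*c["fx"]+c["cx"],p[:,1]/p[:,2]*c["fy"]+c["cy"]]
def blobs(im,lo,hi,amin=60):
    m=cv2.inRange(cv2.cvtColor(im,cv2.COLOR_RGB2HSV),np.array(lo),np.array(hi))
    cs,h=cv2.findContours(m,cv2.RETR_CCOMP,cv2.CHAIN_APPROX_NONE)
    return m,[(k[:,0,:],h[0][i][3]) for i,k in enumerate(cs) if cv2.contourArea(k)>=amin]
def rect(P):
    (cx,cy),(w,h),a=cv2.minAreaRect(P[:,:2].astype(np.float32))
    if w<h:w,h,a=h,w,a+90
    return np.round([cx,cy,w,h,a],1)
E
python3 - <<'E'
from h import *
im,c,M=shot("top")
for nm,lo,hi,z in(("brass",(15,120,120),(32,255,255),26),("blue",(105,150,60),(125,255,255),0)):
    m,b=blobs(im,lo,hi,12)
    for k,par in b:
        if not(100<k[:,0].mean()<440 and 130<k[:,1].mean()<320):continue
        print(nm,"hole" if par>=0 else "out",k.mean(0).round(),rect(ray(c,M,k,z)),k.min(0),k.max(0))
cr=[cv2.resize(im[y:y+80,x:x+66],None,fx=6,fy=6,interpolation=cv2.INTER_CUBIC) for x,y in((352,180),(200,165))]
cv2.imwrite("pics/crop1.png",np.hstack(cr)[:,:,::-1])
E
```

```text
brass out [328. 281.] [ 382.  -143.8   84.3   35.9   63. ] [310 268] [346 295]
brass hole [334. 284.] [ 373.9 -157.5   26.5   16.7   44.4] [329 280] [340 288]
brass hole [314. 275.] [ 398.5 -110.4   15.9    9.5  152.5] [311 272] [317 278]
brass out [123. 243.] [478.  347.6  15.1   8.3 166.5] [121 240] [125 246]
brass out [358. 240.] [ 479.6 -216.3   19.     9.5   89.5] [354 238] [362 242]
brass out [368. 201.] [ 573.7 -241.    17.    10.1  134.2] [364 198] [371 203]
brass out [382. 223.] [ 520.8 -269.1  122.3   59.4  176.1] [367 197] [393 248]
brass hole [380. 241.] [ 477.  -268.5   33.1   18.6    8.9] [377 234] [385 248]
brass hole [383. 214.] [ 542.  -275.1   42.3   27.1   16.9] [377 204] [389 222]
brass out [103. 172.] [649.6 396.9  37.8  12.8 141.6] [ 98 166] [108 179]
brass out [224. 153.] [692.1 104.1  17.    7.4  89.2] [220 152] [227 155]
blue out [226. 230.] [512.3 101.9  68.6  29.5 179.9] [220 214] [232 242]
blue out [215. 177.] [637.  127.  107.5  29.2   9.4] [207 156] [224 199]
blue hole [211. 161.] [678.  138.1  10.5   8.9 134.8] [209 159] [213 163]
blue out [243. 194.] [594.2  59.6 214.6  34.1   9.8] [229 152] [256 238]
```

View pics/crop1.png

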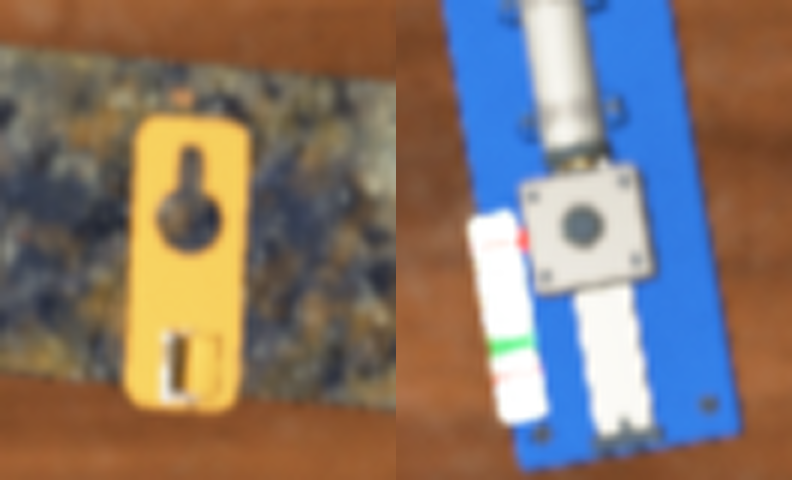

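The crop confirms the larger plate: about 118 x 44 mm on the board, keyhole away from the robot and lug at the near end. The hole is at (383.7,215.8), the slot end at (383.7,205) and the stud head at (230.7,202.7). The smaller one measures about 84 x 36 mm.

```bash
python3 - <<'E'
from h import *
c=eyes.calibration("top");M=c["cam_to_world"]
print("hole",ray(c,M,[383.7,215.8],24),"end",ray(c,M,[383.7,205],26),"stud",ray(c,M,[230.7,202.7],62))
E
python3 -m jog '[[0,0,0,0,0,-0.107,0.0854],[0,0,0,0,0,-0.107,0.0854],[0,0,0,0,0,-0.107,0.0854],[0,-0.04,0,0,0,0,0.0854],[-0.02,-0.04,0,0,0,0,0.0854]]'
python3 -m jog '[[-0.02,-0.045,0,0,0,0,0.0854],[-0.02,-0.045,0,0,0,0,0.0854],[-0.02,-0.045,0,0,0,0,0.0854],[-0.02,-0.045,0,0,0,0,0.0854],[-0.02,-0.045,0,0,0,0,0.0854]]'
python3 -m jog '[[-0.02,-0.045,0,0,0,0,0.0854],[-0.02,-0.045,0,0,0,0,0.0854],[-0.02,-0.045,0,0,0,0,0.0854],[-0.02,-0.045,0,0,0,0,0.0854],[-0.02,-0.045,0,0,0,0,0.0854]]'
python3 -c "
from rig import sense;s=sense();print(s['joints'],s['ee_rot'])"
```

```text
hole [[ 536.70974801 -278.98641621   24.        ]] end [[ 562.4218521 -279.221022    26.       ]] stud [[569.09315648  82.65787146  62.        ]]
time_s: 0.65
eef_pos: [199.2, 410.4, 241.6]
ee_rot: [-0.001, 0.016, 1.0, -0.001]
force: [1.2, 0.2, 0.5]
grip_width: 1.002
grip_force: 0.0
time_s: 1.15
eef_pos: [292.5, 181.1, 242.3]
ee_rot: [0.0, 0.018, 1.0, 0.0]
force: [0.9, 0.9, -0.3]
grip_width: 0.998
grip_force: 0.0
time_s: 1.65
eef_pos: [384.5, -47.8, 242.4]
ee_rot: [0.0, 0.018, 1.0, -0.0]
force: [0.5, 1.3, -0.2]
grip_width: 1.0
grip_force: 0.0
[-4.28641444e-01  1.68375101e-03  1.86587957e+00  1.20062076e-04
  1.27367223e+00 -1.96291683e+00] [ 1.86627710e-04  1.82770189e-02  9.99832944e-01 -1.85971274e-05]
```

```bash
python3 -m jog '[[-0.013,-0.045,0,0,0,0,0.0854],[-0.013,-0.045,0,0,0,0,0.0854],[-0.013,-0.045,0,0,0,0,0.0854],[-0.013,-0.045,0.02,0,0,0,0.0854],[-0.013,-0.045,0.02,0,0,0,0.0854]]'
python3 -m jog '[[0,0,0,0,0,0,0.0854],[0,0,0,0,0,0,0.0854]]'
python3 - <<'E'
from h import *
im,c,M=shot("wrist");cv2.imwrite("pics/w1.png",im[:,:,::-1])
np.savez("w1.npz",im=im,M=M)
m,b=blobs(im,(15,120,120),(32,255,255),100)
for k,par in b: print("hole" if par>=0 else "out",k.mean(0).round(),rect(ray(c,M,k,26)),k.min(0),k.max(0))
E
```

```text
time_s: 2.15
eef_pos: [440.9, -273.2, 202.5]
ee_rot: [0.0, 0.018, 1.0, -0.0]
force: [0.5, 0.6, 0.1]
grip_width: 0.997
grip_force: 0.0
time_s: 2.35
eef_pos: [440.4, -271.3, 202.2]
ee_rot: [-0.001, 0.019, 1.0, 0.001]
force: [0.3, 0.3, 0.6]
grip_width: 0.999
grip_force: 0.0
out [286. 256.] [ 517.  -275.1  116.4   45.1  175.6] [265 206] [309 306]
hole [285. 278.] [ 541.  -279.5   43.8   28.5  155.6] [272 261] [299 298]
hole [286. 221.] [ 476.9 -272.7   29.4   18.5  177.8] [278 209] [296 236]
out [409. 118.] [ 380.7 -149.2   87.9   29.8   62.9] [369  88] [459 148]
hole [396. 111.] [ 369.6 -167.3   28.8   18.4   42.3] [381 101] [410 124]
```

View pics/w1.png

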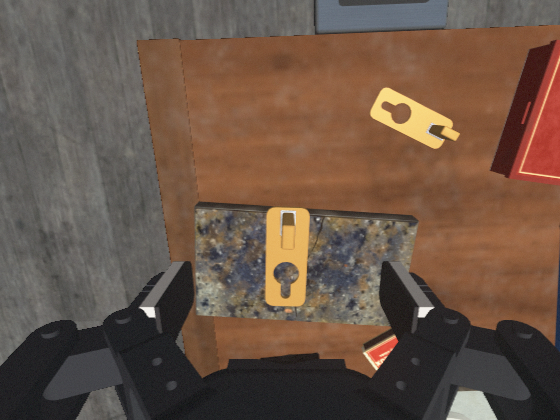

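The wrist view shows the plate at (286,256), lug towards the robot at (288,235) and keyhole at (286,275). The smaller plate is at (409,118). I'll fit the long edges to get the yaw.

Run:
```python
from h import *
d=np.load("w1.npz");im,M=d["im"],d["M"];c=eyes.calibration("wrist")
m,b=blobs(im,(15,100,90),(32,255,255),100)
k=max((k for k,p in b if p<0 and 180<k[:,1].mean()),key=len)
P=ray(c,M,k,26)[:,:2]
for s in(1,-1):
    q=P[((P[:,1]+275)*s>15)&(abs(P[:,0]-517)<48)];a=np.polyfit(q[:,0],q[:,1],1);print(np.degrees(np.arctan(a[0])),np.polyval(a,517),np.polyval(a,476))
print(P.min(0),P.max(0))
h=[k for k,p in b if p>=0 and 250<k[:,1].mean()][0];Q=ray(c,M,h,25)
Q=Q[Q[:,0]<545];print("hole",cv2.minEnclosingCircle(Q[:,:2].astype(np.float32)))
```

```text
-7.107670789057311 -250.33302140189238 -245.22062708855054
-4.21712007422953 -297.02445084922135 -294.0012818510979
[ 458.51984128 -301.12771636] [ 575.94304838 -235.99694275]
hole ((534.4647216796875, -276.2765808105469), 14.351887702941895)
```

```bash
python3 -m jog '[[-0.012,0,0.02,0,0,0.025,0.0854],[-0.012,0,0.03,0,0,0,0.0854],[-0.013,0,0.03,0,0,0,0.0854],[0,0,0.03,0,0,0,0.0854],[0,0,0.02,0,0,0,0.0854]]' 
python3 -m jog '[[0,0,0.015,0,0,0,0.0854],[0,0,0.01,0,0,0,0.0854],[0,0,0.005,0,0,0,0.0854],[0,0,0,0,0,0,0.0854]]' 
python3 -m jog '[[0,0,0,0,0,0,0.05],[0,0,0,0,0,0,0.03],[0,0,0,0,0,0,0.02],[0,0,0,0,0,0,0.01],[0,0,0,0,0,0,0.0]]' 60
python3 -m jog '[[0,0,0,0,0,0,0],[0,0,0,0,0,0,0],[0,0,0,0,0,0,0],[0,0,0,0,0,0,0]]' 60
python3 - <<'E'
from h import *
im,c,M=shot("wrist");cv2.imwrite("pics/w2.png",im[:,:,::-1]);np.savez("w2.npz",im=im,M=M)
E
```

```text
time_s: 2.9
eef_pos: [477.8, -271.4, 72.3]
ee_rot: [-0.0, 0.029, 1.0, 0.0]
force: [0.8, -0.5, -0.2]
grip_width: 1.002
grip_force: 0.0
time_s: 3.3
eef_pos: [477.9, -272.7, 43.4]
ee_rot: [0.0, 0.03, 1.0, -0.0]
force: [-0.4, 0.0, -0.0]
grip_width: 0.999
grip_force: 0.0
time_s: 3.8
eef_pos: [477.7, -273.1, 43.1]
ee_rot: [0.0, 0.03, 1.0, 0.0]
force: [-0.8, 1.6, 1.2]
grip_width: 0.141
grip_force: 0.9
time_s: 4.2
eef_pos: [477.8, -273.2, 43.3]
ee_rot: [0.0, 0.03, 1.0, -0.0]
force: [-0.7, 1.1, 4.3]
grip_width: 0.133
grip_force: 59.1
```

View pics/w2.png

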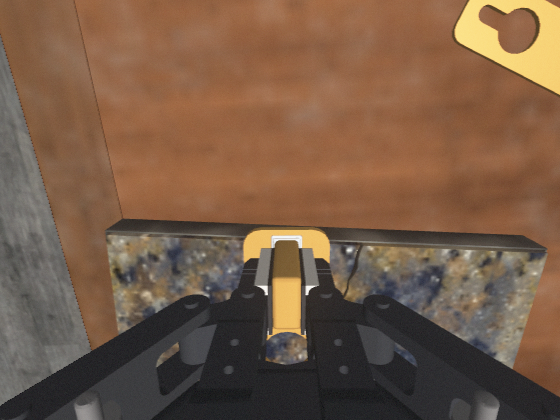

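Gripped on the lug (11.4 mm, 59 N). The lug shows centred between the pads at (287,285). Next I lift and carry it to a place beside the tester, to look at the stud past the plate.

```bash
python3 -m jog '[[0,0,-0.01,0,0,0,0],[0,0,-0.02,0,0,0,0],[0,0,-0.03,0,0,0,0],[0,0,-0.03,0,0,0,0],[0,0,-0.02,0,0,0,0]]' 
python3 -m jog '[[-0.008,0.03,0,0,0,0,0],[-0.009,0.037,0,0,0,0,0],[-0.009,0.037,0,0,0,0,0],[-0.01,0.037,0,0,0,0,0],[-0.01,0.037,0,0,0,0,0]]'
python3 -m jog '[[-0.01,0.037,0,0,0,0,0],[-0.01,0.03,0,0,0,0,0],[0,0.02,0,0,0,-0.112,0],[0,0,0,0,0,-0.113,0],[0,0,0,0,0,0,0]]'
python3 -m jog '[[0,0,0,0,0,0,0],[0,0,0,0,0,0,0]]'
python3 - <<'E'
from h import *
print(pose().round(3))
im,c,M=shot("wrist");cv2.imwrite("pics/w3.png",im[:,:,::-1]);np.savez("w3.npz",im=im,M=M,T=pose())
im,c,M=shot("top");np.savez("t3.npz",im=im,M=M)
E
```

```text
time_s: 4.75
eef_pos: [477.9, -273.3, 155.4]
ee_rot: [0.001, 0.03, 1.0, -0.001]
force: [-0.4, -0.0, -1.0]
grip_width: 0.136
grip_force: 58.4
time_s: 5.25
eef_pos: [534.6, -96.7, 153.3]
ee_rot: [-0.0, 0.031, 1.0, -0.0]
force: [0.4, 0.3, -0.9]
grip_width: 0.132
grip_force: 58.5
time_s: 5.75
eef_pos: [559.6, -12.0, 153.1]
ee_rot: [-0.0, -0.083, 0.997, -0.0]
force: [0.2, 0.3, -1.3]
grip_width: 0.13
grip_force: 58.5
time_s: 5.95
eef_pos: [559.6, -13.0, 153.1]
ee_rot: [-0.0, -0.081, 0.997, -0.0]
force: [-0.7, -0.4, -1.0]
grip_width: 0.127
grip_force: 58.5
[[-9.87000e-01 -1.61000e-01 -0.00000e+00  5.59627e+02]
 [-1.61000e-01  9.87000e-01 -0.00000e+00 -1.30320e+01]
 [ 0.00000e+00 -0.00000e+00 -1.00000e+00  1.53119e+02]
 [ 0.00000e+00  0.00000e+00  0.00000e+00  1.00000e+00]]
```

View pics/w3.png

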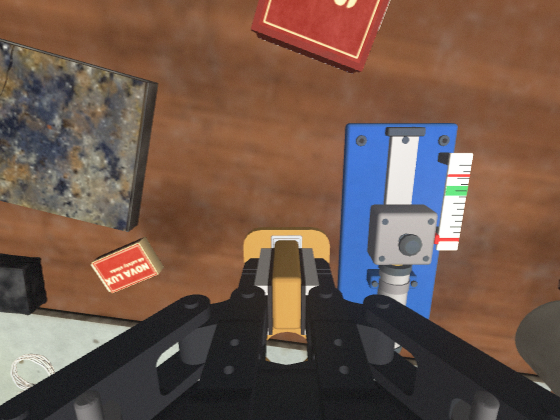

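The wrist view shows the stud head at about (410,243), the slide top at (370–437, 205–265), the near end of the base at (346–457,124), the green band at (456,190), and the held plate's near edge at (287,230).

Run:
```python
from h import *
c=eyes.calibration("wrist");d=np.load("w3.npz");im,M=d["im"],d["M"];T=d["T"]
hsv=cv2.cvtColor(im,cv2.COLOR_RGB2HSV)
# base edges: blue mask
m,b=blobs(im,(105,150,60),(125,255,255),100)
k=max((k for k,p in b if p<0),key=len)
L=np.array([k[k[:,1]==y][:,0].min() for y in range(135,290) if (k[:,1]==y).any()]);ys=np.array([y for y in range(135,290) if (k[:,1]==y).any()])
P=ray(c,M,np.c_[L,ys],10);a=np.polyfit(P[:,0],P[:,1],1);print("left edge yaw",np.degrees(np.arctan(a[0])),np.abs(np.polyval(a,P[:,0])-P[:,1]).max())
top=[(x,k[(k[:,0]==x)][:,1].min()) for x in range(350,452) if (k[:,0]==x).any()];top=[t for t in top if t[1]<130]
P=ray(c,M,top,10);a=np.polyfit(P[:,1],P[:,0],1);print("near edge yaw",np.degrees(np.arctan(-a[0])),len(top))
# slide edges (grey top): sub-window
g=cv2.cvtColor(im,cv2.COLOR_RGB2GRAY)
w=g[225:260,392:428];mm=(w<75).astype(np.uint8);n,lab,st,ce=cv2.connectedComponentsWithStats(mm)
for i in range(1,n): print("dark",st[i],ce[i]+[392,225])
print("gray rows",g[243,365:442:3])
h=hsv[215:260,200:262];
# plate side edges at near part
mb=cv2.inRange(hsv,np.array((15,100,90)),np.array((32,255,255)))
for y in (229,231,235,240,246,250,255): print(y,np.flatnonzero(mb[y,200:380])[[0,-1]]+200 if mb[y,200:380].any() else None)
ye=[np.flatnonzero(mb[200:260,x])[0]+200 for x in range(262,312,6)];print(ye)
z=T[2,3]-43.3+26
e=ray(c,M,[[286.5,np.median(ye)-.5]],z)[0];Ti=np.linalg.inv(T)
print("near edge in tool",(Ti@np.r_[e,1]).round(1))
print("sides in tool",[(Ti@np.r_[ray(c,M,[[x,246]],z)[0],1]).round(1)[:2] for x in np.flatnonzero(mb[246,200:380])[[0,-1]]+200])
cv2.imwrite("pics/c3.png",cv2.resize(im[190:280,355:450],None,fx=6,fy=6,interpolation=cv2.INTER_CUBIC)[:,:,::-1])
```

```text
left edge yaw 9.090578439722462 0.9313117850747332
near edge yaw 9.259317680223981 102
dark [ 7  9 12 11 23] [403.08695652 238.        ]
dark [ 7 21  1  3  3] [399. 247.]
gray rows [111  69  68  71 147 184 183 183 184 184 182 126  95  96 115 115 114 114
 113 165 188 186 180 104 133 255]
229 [253 319]
231 [250 322]
235 [246 326]
240 [244 328]
246 [243 329]
250 [243 329]
255 [243 329]
[np.int64(227), np.int64(227), np.int64(227), np.int64(227), np.int64(227), np.int64(227), np.int64(227), np.int64(227), np.int64(227)]
near edge in tool [19.4 -0.7 17.3  1. ]
sides in tool [array([  9. , -22.7]), array([ 8.9, 20.8])]
```

View pics/c3.png

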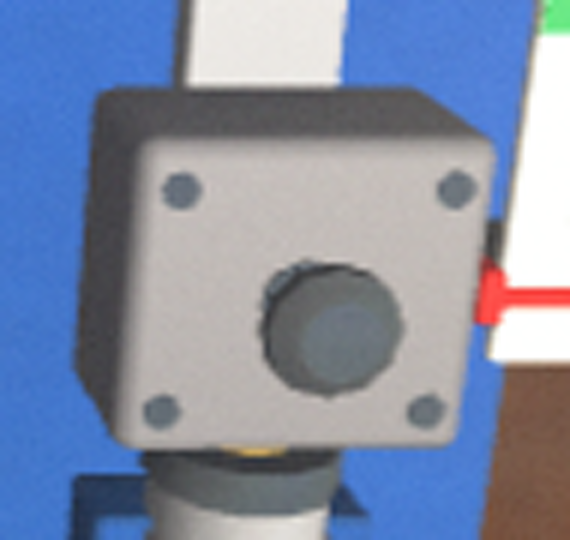

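Head circle centre is about (410.3,244.6). The four screws average about (406.0,240.0), which gives the slide centre.

Run:
```python
from h import *
c=eyes.calibration("wrist");d=np.load("w3.npz");M,T=d["M"],d["T"];Ti=np.linalg.inv(T)
t=lambda P:(Ti@np.r_[P,1])[:3].round(1)
s=ray(c,M,[[410.3,244.6]],60)[0];q=ray(c,M,[[406,240]],48)[0]
print("stud",s,t(s),"slide",q,t(q))
sc=[ray(c,M,[[355+u/6-.4,190+v/6-.4]],48)[0] for u,v in((182,190),(456,190),(162,411),(427,411))]
print(np.array(sc).round(1));
for i,j in((2,0),(3,1)): v=sc[i]-sc[j];print(np.degrees(np.arctan2(v[1],v[0])),np.linalg.norm(v))
dt=np.load("t3.npz");c=eyes.calibration("top");M=dt["M"]
print("top expects hole px",proj(c,M,[(T@[-55.1,0,20,1])[:3]]),"stud px",proj(c,M,[s]))
im=dt["im"];cv2.imwrite("pics/c4.png",cv2.resize(im[160:260,200:320],None,fx=6,fy=6,interpolation=cv2.INTER_CUBIC)[:,:,::-1])
```

```text
stud [568.40367393  83.40778907  60.        ] [-24.2  93.8  93.1] slide [569.53611196  84.78355035  48.        ] [-25.5  95.  105.1]
[[556.7  64.2  48. ]
 [551.   99.6  48. ]
 [588.2  69.4  48. ]
 [582.4 105.   48. ]]
9.461089124795704 31.86360010425278
9.659265054148834 31.863689338613614
top expects hole px [[266.40392279 179.01054206]] stud px [[230.48349554 203.06953937]]
```

View pics/c4.png

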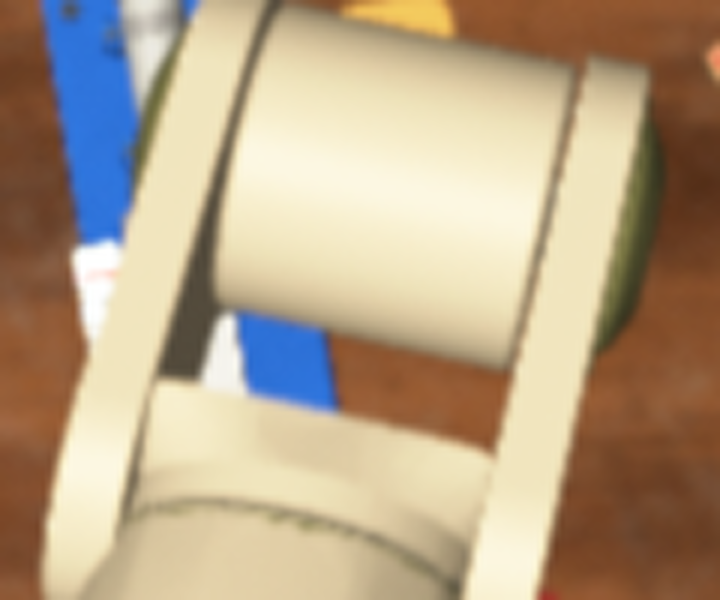

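The arm hides the tester from the top camera, so I go by the wrist measurement: stud at (568.4,83.4), against (569.1,82.7) from the first top view. Shift by tool (+31, +94.4) to put the hole over the stud, then lower.

```bash
python3 -m jog '[[0.0062,0.0189,0,0,0,0,0],[0.0062,0.0189,0,0,0,0,0],[0.0062,0.0189,0,0,0,0,0],[0.0062,0.0189,0,0,0,0,0],[0.0062,0.0188,0,0,0,0,0]]' 
python3 -m jog '[[0,0,0.02,0,0,0,0],[0,0,0.02,0,0,0,0],[0,0,0.02,0,0,0,0],[0,0,0.004,0,0,0,0],[0,0,0,0,0,0,0]]'
python3 -m jog '[[0,0,0,0,0,0,0],[0,0,0,0,0,0,0]]'
python3 - <<'E'
from h import *
T=pose();t0=np.load("w3.npz")["T"];print((np.linalg.inv(t0)@T)[:3,3],"yaw",np.degrees(np.arctan2(-T[1,0],-T[0,0])))
im,c,M=shot("side");p=proj(c,M,[[568.4,83.4,62]])[0].astype(int);print(p)
cv2.imwrite("pics/s5.png",cv2.resize(im[p[1]-40:p[1]+40,p[0]-65:p[0]+45],None,fx=7,fy=7,interpolation=cv2.INTER_CUBIC)[:,:,::-1])
E
```

```text
time_s: 6.55
eef_pos: [512.4, 77.4, 153.1]
ee_rot: [-0.0, -0.082, 0.997, 0.0]
force: [1.0, -0.1, -0.9]
grip_width: 0.13
grip_force: 58.6
time_s: 7.05
eef_pos: [513.1, 76.2, 89.0]
ee_rot: [-0.0, -0.082, 0.997, 0.0]
force: [0.3, -0.0, -0.5]
grip_width: 0.131
grip_force: 58.7
time_s: 7.25
eef_pos: [514.1, 75.6, 90.0]
ee_rot: [0.001, -0.082, 0.997, -0.0]
force: [-0.9, 0.6, -2.1]
grip_width: 0.134
grip_force: 58.7
[30.68820435 94.86582432 63.06575605] yaw 9.41304793878694
[285 195]
```

View pics/s5.png

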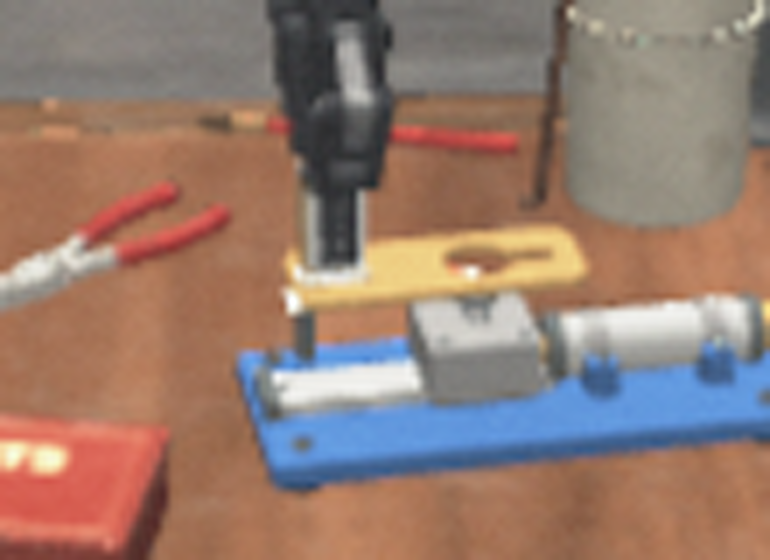

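The side crop shows the plate hovering level over the slide, with the hole at (475,260) and the stud's lower part at (476,308) right below it. I check both by ray.

```bash
python3 - <<'E'
from h import *
c=eyes.calibration("side");M=c["cam_to_world"];T=pose()
f=lambda u,v:[220+u/7-.4,155+v/7-.4]
print("hole side",ray(c,M,[f(475,260)],71.5)[0],"kin",(T@[-55.1,-.4,19,1])[:3],"stud",ray(c,M,[f(477,300)],57)[0])
E
python3 -m jog '[[0,-0.0003,0.002,0,0,0,0],[0,0,0.004,0,0,0,0],[0,0,0.003,0,0,0,0],[0,0,0.003,0,0,0,0],[0,0,0,0,0,0,0]]'
```

```text
hole side [573.09602772  87.20917723  71.5       ] kin [568.49521239  84.18220248  70.99142061] stud [573.74204807  81.06905044  57.        ]
time_s: 7.8
eef_pos: [513.4, 75.2, 76.5]
ee_rot: [-0.001, -0.082, 0.997, 0.0]
force: [0.8, -0.5, -1.4]
grip_width: 0.137
grip_force: 58.7
```

No contact with the underside at 55 mm, already below the head's top at 62, so the head is in the hole. Lower to the slide's top.

```bash
python3 -m jog '[[0,0,0.003,0,0,0,0],[0,0,0.002,0,0,0,0],[0,0,0.001,0,0,0,0],[0,0,0,0,0,0,0],[0,0,0,0,0,0,0]]'
```

```text
time_s: 8.3
eef_pos: [513.8, 75.2, 71.1]
ee_rot: [0.0, -0.082, 0.997, 0.0]
force: [-0.2, -0.2, -1.2]
grip_width: 0.128
grip_force: 58.7
```

```bash
python3 -m jog '[[0.002,0,0.0008,0,0,0,0],[0.004,0,0,0,0,0,0],[0.004,0,0,0,0,0,0]]'
python3 -m jog '[[0.004,0,0,0,0,0,0],[0,0,0,0,0,0,0]]'
python3 -m jog '[[0.004,0,0,0,0,0,0],[0,0,0,0,0,0,0]]'
python3 -m jog '[[0.004,0,0,0,0,0,0],[0,0,0,0,0,0,0]]'
```

```text
time_s: 8.6
eef_pos: [503.4, 73.5, 70.2]
ee_rot: [-0.0, -0.082, 0.997, -0.0]
force: [-0.4, 0.4, -1.0]
grip_width: 0.135
grip_force: 58.7
time_s: 8.8
eef_pos: [499.4, 72.9, 70.3]
ee_rot: [-0.0, -0.082, 0.997, 0.0]
force: [0.8, -0.2, -1.4]
grip_width: 0.125
grip_force: 58.7
time_s: 9.0
eef_pos: [495.6, 72.2, 70.2]
ee_rot: [-0.0, -0.082, 0.997, 0.0]
force: [-0.1, 0.5, -0.3]
grip_width: 0.125
grip_force: 58.7
time_s: 9.2
eef_pos: [491.6, 71.6, 70.2]
ee_rot: [-0.0, -0.082, 0.997, 0.0]
force: [0.6, 0.3, -1.2]
grip_width: 0.133
grip_force: 58.7
```

```bash
for i in 1; do
python3 -m jog '[[0.003,0,0,0,0,0,0],[0,0,0,0,0,0,0]]' | grep -E "pos|force"
python3 -m jog '[[0.003,0,0,0,0,0,0],[0,0,0,0,0,0,0]]'| grep -E "pos|force"
python3 -m jog '[[0.003,0,0,0,0,0,0],[0,0,0,0,0,0,0]]'| grep -E "pos|force"
python3 -m jog '[[0.005,0,0,0,0,0,0],[0,0,0,0,0,0,0]]'| grep -E "pos|force"
done
```

```text
eef_pos: [488.8, 71.1, 70.2]
force: [0.4, -0.0, -1.4]
grip_force: 58.7
eef_pos: [486.2, 70.6, 70.3]
force: [2.8, 0.4, -2.3]
grip_force: 58.5
eef_pos: [483.2, 70.1, 70.3]
force: [3.6, 1.0, -2.0]
grip_force: 58.5
eef_pos: [478.0, 69.3, 70.3]
force: [3.6, 0.9, -2.8]
grip_force: 58.5
```

Contact at about x=487, where the spring preload of about 3 N shows up, so the stud is hooked at the slot's end. Pull on 20 mm, then measure the slide.

```bash
python3 -m jog '[[0.004,0,0,0,0,0,0],[0.004,0,0,0,0,0,0],[0.004,0,0,0,0,0,0],[0.004,0,0,0,0,0,0],[0.004,0,0,0,0,0,0]]'
python3 -m jog '[[0,0,0,0,0,0,0],[0,0,0,0,0,0,0]]'
python3 - <<'E'
from h import *
for n in("side","top","wrist"):
    im,c,M=shot(n);p=proj(c,M,[[545,120,44]])[0].astype(int);print(n,p)
    np.savez(n+"6.npz",im=im,M=M)
a=[]
for n,z in(("side",7),("top",7),):
    d=np.load(n+"6.npz");c=eyes.calibration(n);p=proj(c,d["M"],[[540,100,44]])[0].astype(int)
    a.append(cv2.resize(d["im"][p[1]-42:p[1]+42,p[0]-28:p[0]+28],None,fx=7,fy=7,interpolation=cv2.INTER_CUBIC))
cv2.imwrite("pics/p6.png",np.hstack(a)[:,:,::-1])
d=np.load("wrist6.npz");im=d["im"];hsv=cv2.cvtColor(im,cv2.COLOR_RGB2HSV)
for nm,lo,hi in(("green",(45,100,80),(80,255,255)),("red",(0,170,150),(6,255,255))):
    n,l,st,ce=cv2.connectedComponentsWithStats(cv2.inRange(hsv,np.array(lo),np.array(hi)))
    print(nm,[(st[i].tolist(),ce[i].round(1).tolist()) for i in range(1,n) if st[i,4]>8])
E
```

```text
time_s: 10.5
eef_pos: [459.1, 66.1, 70.4]
ee_rot: [0.001, -0.082, 0.997, -0.0]
force: [7.9, 2.2, -5.2]
grip_width: 0.132
grip_force: 58.2
time_s: 10.7
eef_pos: [459.1, 66.1, 70.4]
ee_rot: [0.001, -0.082, 0.997, -0.0]
force: [7.5, 2.2, -4.4]
grip_width: 0.132
grip_force: 58.2
side [276 195]
top [215 213]
wrist [350 389]
green []
red [([69, 0, 129, 208, 1151], [103.5, 120.9]), ([80, 0, 157, 202, 17326], [147.7, 98.7]), ([194, 0, 12, 5, 25], [199.5, 1.6]), ([216, 0, 46, 40, 872], [241.2, 18.9]), ([259, 0, 4, 4, 12], [260.7, 1.4]), ([263, 0, 10, 23, 77], [267.5, 10.6]), ([198, 15, 17, 16, 65], [205.8, 21.4]), ([246, 29, 17, 51, 144], [254.4, 54.8]), ([235, 38, 4, 6, 14], [237.1, 41.0]), ([226, 45, 22, 19, 153], [236.2, 53.3]), ([234, 66, 10, 18, 63], [238.3, 73.4]), ([243, 81, 6, 9, 20], [245.6, 84.9]), ([222, 92, 23, 69, 201], [232.4, 129.0]), ([182, 115, 7, 8, 15], [184.0, 118.9]), ([175, 128, 3, 6, 10], [176.0, 130.5]), ([207, 162, 18, 51, 178], [215.8, 186.6]), ([531, 209, 14, 15, 94], [536.5, 215.7]), ([532, 225, 6, 12, 33], [534.6, 229.7]), ([534, 236, 26, 50, 355], [546.9, 257.5])]
```

Kinematics gives a travel of about 28 mm and the force (7.8 N) about 28 mm, so they agree. Pull 12 mm more in small steps, then check the pointer.

```bash
python3 -m jog '[[0.003,0,0,0,0,0,0],[0.003,0,0,0,0,0,0],[0.003,0,0,0,0,0,0],[0.002,0,0,0,0,0,0],[0.001,0,0,0,0,0,0]]'
python3 -m jog '[[0,0,0,0,0,0,0],[0,0,0,0,0,0,0],[0,0,0,0,0,0,0]]'
python3 - <<'E'
from h import *
a=[]
for n in("side","top"):
    im,c,M=shot(n);np.savez(n+"7.npz",im=im,M=M);p=proj(c,M,[[530,105,44]])[0].astype(int);print(n,p)
    a.append(cv2.resize(im[p[1]-28:p[1]+28,p[0]-27:p[0]+27],None,fx=7,fy=7,interpolation=cv2.INTER_CUBIC))
im,c,M=shot("wrist");np.savez("wrist7.npz",im=im,M=M)
cv2.imwrite("pics/p7.png",np.hstack(a)[:,:,::-1])
E
```

```text
time_s: 11.35
eef_pos: [447.7, 64.1, 70.5]
ee_rot: [0.002, -0.082, 0.997, -0.0]
force: [9.4, 2.7, -6.9]
grip_width: 0.132
grip_force: 58.2
time_s: 11.65
eef_pos: [447.7, 64.1, 70.5]
ee_rot: [0.001, -0.082, 0.997, -0.0]
force: [9.4, 2.5, -6.6]
grip_width: 0.131
grip_force: 58.2
side [271 197]
top [222 219]
```

View pics/p7.png

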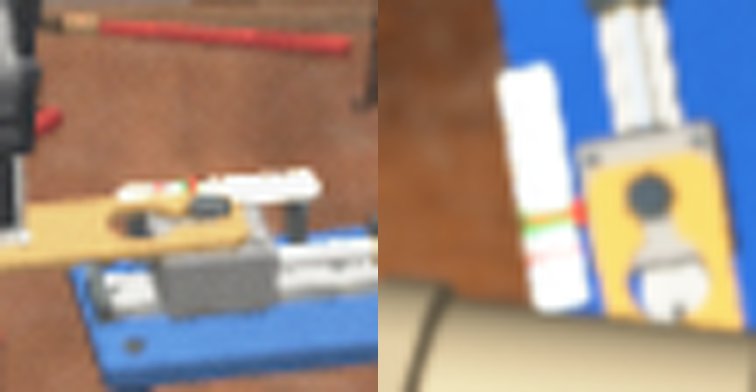

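In the last crop's top view the red pointer (580,212) lies on the green band (550,217), clear of the red line (550,258). The stud head sits at the slot's end, over the brass. Force (9.8 N, about 39 mm) and kinematics (about 40 mm) agree, so I hand the job in.

```bash
python3 -c "
from rig import finish_job;print(finish_job())"
```

```text
the job is handed in; nothing more can be done
None
```

I handed the job in at about 12 s with the larger plate hooked on the stud and held by its lug, the red pointer in the green band at about 40 mm (9.8 N), well short of the red line; the handed-in call returned no verdict, and I did not re-measure the bystanders at the end.

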